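Pack out and wedge a gel tray tight in its casting stand

ROBOT

A 6-joint arm with a two-finger parallel gripper is mounted at the origin on the work surface. World frame = base frame: x ahead of the robot, y to its left, z up, the work surface at z = 0. Lengths are in m, angles in degrees, forces in N, time in s.
With the tool pointing down it reaches from about 0.25 to 0.725 m from the base axis. Payload 9.7 kg.
Tool frame: the origin (TCP) lies at the very end of the fingers, on their centre line; the grasp point (between the pads) lies 19 mm behind it (bot.grip_depth is the distance from the TCP to the grasp point, in m); z points along the fingers, y is the direction in which the jaws open and shut (so a half turn about z gives the same grasp; the last joint's range is limited). The gripper opens to 85 mm and grips with 20 to 120 N. Pads are 22 mm wide; open, the fingers measure 114 mm over their backs; the gripper's body (76 mm by 85 mm) begins 54 mm behind the grasp point. The pads swing forward as they close: fully open they stand 13 mm farther back than shut.
Start: joints at [-63.598, 4.979, 10.078, 95.1, 0, 90], TCP at [0.245, -0.493, 0.231] pointing down, gripper open.
Joint ranges: [-179.16, 179.16], [-48.56, 103.87], [-65.8, 70.77], [-126.05, 130.52], [-82.76, 87.17], [-180, 180]. Speed limits (degrees/s): [127.2, 127.2, 147.25, 180, 180, 180].

INTERFACE

Orientations are given as [roll, pitch, yaw] about the fixed x, y, z axes, in that order (R = Rz(yaw) Ry(pitch) Rx(roll)).
In Python, from workcell import telemetry, optics, order, bot gives the robot as it stands. The module is installed in compiled form; this text tells all that it offers.
- The arm moves only by the shell command python3 -m inch 'ROWS' [FORCE]. ROWS is JSON, a list of rows, each a list of 7 numbers: the shift along the tool's x, y, z in m, then the turn, a rotation vector about the tool's x, y, z in rad, then the closure, from 0 (fully open) to 1 (shut). In form: [[tx, ty, tz, rx, ry, rz, grip], ...]. A call has 1 to 12 rows; each row is the pose to reach, as a shift and turn from the pose commanded when the call began, along the tool's axes at that moment; what a row does not reach only later rows make up. A row lasts 1/12 s, in which the tool goes at most 41.7 mm and 7.16 degrees, less where a joint would pass 70% of its speed; a pose out of reach is approached as far as the arm can. A call with a gripper value outside its range is refused whole. The fingers move at their own pace and stop on an object; FORCE is the grip in N (left out, the last holds). Time passes only in rows, so rows that repeat a pose let the fingers close. It gives the time, the measured TCP pose, the force and the opening at its end, in the units of the state.
- telemetry.get_obs(): the state, without advancing time (a new reading comes with each control period).
- optics.camera(name): name is "scene" or "top" or "wrist"; returns (picture, depth): 420x560x3 uint8, red, green, blue; 420x560 float32, m along the optical axis (not along the pixel's ray), 0 where there is no reading.
- optics.camera_info(name): a dict with "camera_matrix" (3x3 intrinsics, pixels), "xyz" and "attitude" of the camera in the world; the wrist camera has in their place "mount" (4x4, takes a point from camera to tool coordinates, whose origin is the TCP and whose axes are the flange's). Camera axes: x right, y down, z forward; pixel columns grow to the right and rows downward; lengths in m; the calibration is good to about 2 mm. A picture is of the moment at which its call begins: read the wrist's pose just before it. camera_info takes no time and is no camera call.
- order.job_done(): hands the job in, once; it reports no verdict.
The state is a dict: "time": time; "q": joint angles; "qd": joint speeds; "joint_efforts": joint torques, N m; "ee_pos": TCP position; "tcp_rot": TCP orientation; "wrist_force": force on the tool from outside, world axes, zero at the start; "torque": the same for the moment, N m; "opening": finger opening in m.
Only numpy, scipy, OpenCV 4.12 (cv2) and the standard library are available. Lean on these libraries where they do the work, as an engineer would, in place of code of your own. Each camera call takes 0.05 s, during which the arm holds its last target. There are 200 camera calls.

TASK

Clamp the gel tray in the blue casting stand: hang spacer plates from the rack fully home on the stand's rails, one after another against the stop, until the gap left behind the sliding dam is narrow enough for the wedge to tighten before it reaches the floor of the stand. Then lower the wedge between the plates (flat face) and the dam's sloping back (sloping face), push it down until you feel it firmly tight with tray, dam, wedge, plates and stop all pressed together, and finish with the gripper still holding the wedge there. Leave unused plates hanging in the rack and do not disturb the other things on the bench.

Things in the scene. Friction and masses are not known exactly. Their poses are not given: they have to be found in the camera images.
- caster: translucent blue gel casting stand, fixed, 225 x 134. Origin: underside, on the centre line; x runs from the stop past dam and tray to the closed end wall (rubber face at x=+103). Floor 8 thick. Two side rails along x, 106 apart inside, 8 thick, tops 63 above the underside. With the tray tight between end wall and dam, the foot of the dam's sloping back is at x=-31
- dam: sliding end dam, frosted, rubber-faced, 104 wide, 60 high; slides freely +-4 along the stand's x, starts about 1 off the tray. Its back, facing the stop, slopes away from the stop by 3 mm per 10 mm of height up to 55 above the stand's floor: the gap widens upwards. Origin: foot of that sloping back, on the centre line, at floor level
- stop: blue stop block under an aluminium strap with two small brass thumbscrews (tops 78 above the bench, 61 off the centre line); screwed down, cannot move. Upright front face 104 wide, 55 high, facing the dam. Origin: foot of that face, on the centre line, at the stand's floor (8 above the bench). From here to the dam's foot, tray tight, the gap is 15 to 29.5 wide
- tray: clear acrylic gel tray, open ends, 100 x 100, walls 42 high, white comb across it; loose in the stand between end wall and dam. Origin: middle of its underside
- rack: grey storage rack, fixed, 165 (x) x 134, with rails like the stand's (106 apart inside, tops 63 up): three spacer plates hang across them, and the wedge hangs by its shoulders on two blocks at the -x end. Origin: underside, on the centre line, 15 towards +x of its middle
- spacer_left: frosted spacer plate, 10 thick (x), 100 wide (y); hangs on the rails by the ends of a crossbar 118 wide, 52 to 58 above its lower edge; above that a tab 26 wide (y), 10 thick, 58 to 92 up, its middle at y=+34; pinch the tab across its 10 mm. Origin: middle of lower edge, z up; hung home it is 11 above the underside of stand or rack. 75 g
- spacer_left_tab (a point): middle of that plate's tab, 78 above its lower edge (20 above the crossbar, 14 below the tab's top)
- spacer_right: plate like spacer_left but with its tab at y=-34. The tabs are staggered, so that a plate can still be pinched when the plates stand face to face
- spacer_right_tab (a point): the same point on its tab
- spacer_mid: plate like spacer_left but with its tab in the middle (y=0)
- spacer_mid_tab (a point): the same point on its tab
- wedge: white plastic wedge, 60 wide (y), 110 g. Origin: bottom edge of its upright flat face, z up, body on the +x side. 13 thick at the bottom (1.5 less each side in the lowest 4), +3 per 10 of height (matching the dam's back) to 30 at 56; shoulders 84 wide from 56 to 63. In the rack its origin is 6 above the rack's underside and its x is the rack's. Too few plates: it reaches the floor, loose
- wedge_tab (a point): middle of the wedge's tab (30 wide in y, 16 thick in x, 63 to 99 up), 15 from the flat face, 82 above the bottom edge, 19 above the shoulders; pinch it across its 30 mm. Downward pushes of about 15 N, repeated until it gives no more, set the wedge tight; where flat face and plates do not touch yet, the push only loads the arm sideways
- tip_box: bystander: red pipette-tip box with clear lid, 80 x 117 x 78, origin under its middle
- marker: bystander: marker pen lying on the bench, 135 long, origin under its middle
- tube_rack: bystander: low white holder with four small capped tubes, 50 x 130 x 62, origin under its middle
Mind the look-alikes: they are no part of the job. Leave any brown, orange or pink look-alike of the wedge alone.

How it is judged (in metres and radians):
On the way:
1. a spacer plate hangs home in the stand, let go ((((x of spacer_left in the frame of caster between -0.06 and -0.022 m and y of spacer_left in the frame of caster between -0.007 and 0.007 m and z of spacer_left in the frame of caster between 0.0085 and 0.0145 m and angle between spacer_left's own z axis and vertical below 0.1 rad and angle between the y axis of spacer_left and the y axis of caster, either way round below 0.1 rad) and contact force between the fingers and spacer_left below 0.2 N) or ((x of spacer_right in the frame of caster between -0.06 and -0.022 m and y of spacer_right in the frame of caster between -0.007 and 0.007 m and z of spacer_right in the frame of caster between 0.0085 and 0.0145 m and angle between spacer_right's own z axis and vertical below 0.1 rad and angle between the y axis of spacer_right and the y axis of caster, either way round below 0.1 rad) and contact force between the fingers and spacer_right below 0.2 N) or ((x of spacer_mid in the frame of caster between -0.06 and -0.022 m and y of spacer_mid in the frame of caster between -0.007 and 0.007 m and z of spacer_mid in the frame of caster between 0.0085 and 0.0145 m and angle between spacer_mid's own z axis and vertical below 0.1 rad and angle between the y axis of spacer_mid and the y axis of caster, either way round below 0.1 rad) and contact force between the fingers and spacer_mid below 0.2 N))), for 0.2 s.
At the end, for the whole second after the job is handed in: Gripper on the wedge (>3 N), at rest, upright and square (0.1 rad), within 20 mm of the centre line, under 47 mm above the stand floor; wedge presses dam (>1.5 N) and a plate (>1 N), a plate the stop (>1 N), dam the tray (>2 N). Every plate hangs home (3 mm, 0.1 rad) in the stand or in the rack (((x of spacer_left in the frame of caster between -0.06 and -0.022 m and y of spacer_left in the frame of caster between -0.007 and 0.007 m and z of spacer_left in the frame of caster between 0.0085 and 0.0145 m and angle between spacer_left's own z axis and vertical below 0.1 rad and angle between the y axis of spacer_left and the y axis of caster, either way round below 0.1 rad) or (x of spacer_left in the frame of rack between -0.05 and 0.067 m and y of spacer_left in the frame of rack between -0.012 and 0.012 m and z of spacer_left in the frame of rack between 0.0075 and 0.016 m and angle between spacer_left's own z axis and vertical below 0.25 rad)) and ((x of spacer_right in the frame of caster between -0.06 and -0.022 m and y of spacer_right in the frame of caster between -0.007 and 0.007 m and z of spacer_right in the frame of caster between 0.0085 and 0.0145 m and angle between spacer_right's own z axis and vertical below 0.1 rad and angle between the y axis of spacer_right and the y axis of caster, either way round below 0.1 rad) or (x of spacer_right in the frame of rack between -0.05 and 0.067 m and y of spacer_right in the frame of rack between -0.012 and 0.012 m and z of spacer_right in the frame of rack between 0.0075 and 0.016 m and angle between spacer_right's own z axis and vertical below 0.25 rad)) and ((x of spacer_mid in the frame of caster between -0.06 and -0.022 m and y of spacer_mid in the frame of caster between -0.007 and 0.007 m and z of spacer_mid in the frame of caster between 0.0085 and 0.0145 m and angle between spacer_mid's own z axis and vertical below 0.1 rad and angle between the y axis of spacer_mid and the y axis of caster, either way round below 0.1 rad) or (x of spacer_mid in the frame of rack between -0.05 and 0.067 m and y of spacer_mid in the frame of rack between -0.012 and 0.012 m and z of spacer_mid in the frame of rack between 0.0075 and 0.016 m and angle between spacer_mid's own z axis and vertical below 0.25 rad)) and x of wedge in the frame of caster between -0.056 and -0.01 m and y of wedge in the frame of caster between -0.02 and 0.02 m and z of wedge in the frame of caster below 0.055 m and angle between wedge's own z axis and vertical below 0.1 rad and angle between the y axis of wedge and the y axis of caster, either way round below 0.1 rad and contact force between wedge and dam above 1.5 N and contact force between dam and tray above 2 N and (((x of spacer_left in the frame of caster between -0.06 and -0.022 m and y of spacer_left in the frame of caster between -0.007 and 0.007 m and z of spacer_left in the frame of caster between 0.0085 and 0.0145 m and angle between spacer_left's own z axis and vertical below 0.1 rad and angle between the y axis of spacer_left and the y axis of caster, either way round below 0.1 rad) and contact force between wedge and spacer_left above 1 N) or ((x of spacer_right in the frame of caster between -0.06 and -0.022 m and y of spacer_right in the frame of caster between -0.007 and 0.007 m and z of spacer_right in the frame of caster between 0.0085 and 0.0145 m and angle between spacer_right's own z axis and vertical below 0.1 rad and angle between the y axis of spacer_right and the y axis of caster, either way round below 0.1 rad) and contact force between wedge and spacer_right above 1 N) or ((x of spacer_mid in the frame of caster between -0.06 and -0.022 m and y of spacer_mid in the frame of caster between -0.007 and 0.007 m and z of spacer_mid in the frame of caster between 0.0085 and 0.0145 m and angle between spacer_mid's own z axis and vertical below 0.1 rad and angle between the y axis of spacer_mid and the y axis of caster, either way round below 0.1 rad) and contact force between wedge and spacer_mid above 1 N)) and (((x of spacer_left in the frame of caster between -0.06 and -0.022 m and y of spacer_left in the frame of caster between -0.007 and 0.007 m and z of spacer_left in the frame of caster between 0.0085 and 0.0145 m and angle between spacer_left's own z axis and vertical below 0.1 rad and angle between the y axis of spacer_left and the y axis of caster, either way round below 0.1 rad) and contact force between stop and spacer_left above 1 N) or ((x of spacer_right in the frame of caster between -0.06 and -0.022 m and y of spacer_right in the frame of caster between -0.007 and 0.007 m and z of spacer_right in the frame of caster between 0.0085 and 0.0145 m and angle between spacer_right's own z axis and vertical below 0.1 rad and angle between the y axis of spacer_right and the y axis of caster, either way round below 0.1 rad) and contact force between stop and spacer_right above 1 N) or ((x of spacer_mid in the frame of caster between -0.06 and -0.022 m and y of spacer_mid in the frame of caster between -0.007 and 0.007 m and z of spacer_mid in the frame of caster between 0.0085 and 0.0145 m and angle between spacer_mid's own z axis and vertical below 0.1 rad and angle between the y axis of spacer_mid and the y axis of caster, either way round below 0.1 rad) and contact force between stop and spacer_mid above 1 N)) and contact force between the fingers and wedge above 3 N and linear speed of each of wedge, tray below 0.01 m/s); the arm keeps its last pose, push and grip.
It fails at once if the pipette-tip box is pushed more than 20 mm (distance of tip_box from where it was at the start of the episode above 0.02 m).
It fails at once if the marker pen is pushed more than 20 mm (distance of marker from where it was at the start of the episode above 0.02 m).
It fails at once if the tube rack is pushed more than 20 mm (distance of tube_rack from where it was at the start of the episode above 0.02 m).
It fails at once if the gel tray is tipped (angle between tray's own z axis and vertical above 0.15 rad).
It also fails if it takes over 67 s, if anything falls off the work surface, if the arm or the gripper's body presses on something with over 40 N, if the wrist force passes 120 N, or if a joint passes its speed limit or range.

## Working session

There is one attempt and no reset: what is moved stays moved. The work goes in short steps, Python scripts to look and compute and a shell command to move; the robot and the scene stay as the last step left them, time stands still between calls to the robot, and variables do not carry over. Pictures are saved under pics/ and viewed, about 8 in all and at most 12, crops included, and the job is handed in when it is done.

```bash
mkdir -p pics
python3 - <<'E'
from workcell import telemetry, optics
import cv2,numpy as np
np.set_printoptions(precision=4,suppress=True)
print(telemetry.get_obs())
for n in("scene","top"):
    p,d=optics.camera(n);cv2.imwrite(f"pics/{n}0.png",p[:,:,::-1]);np.save(f"{n}0.npy",d);print(n,optics.camera_info(n))
print(optics.camera_info("wrist"))
E
```

```text
{'time': 0.0, 'q': array([-63.598 ,   5.0106,  10.0318,  95.1006,  -0.002 ,  90.0011]), 'qd': array([ 0.0528,  0.0016, -0.0444,  0.0392,  0.024 ,  0.0702]), 'joint_efforts': array([ -0.0004, -52.0389,  46.4801,   0.0165,  -0.0001,  -0.    ]), 'ee_pos': array([ 0.2444, -0.4924,  0.2306]), 'tcp_rot': array([-179.9206,    0.002 ,   26.4009]), 'wrist_force': array([-0.0307, -0.5055, -0.4805]), 'torque': array([-0.0199, -0.0209, -0.0107]), 'opening': 0.08540843070180856}
scene {'camera_matrix': array([[462.784 ,   0.    , 281.0826],
       [  0.    , 462.784 , 206.6457],
       [  0.    ,   0.    ,   1.    ]]), 'xyz': array([ 1.0769, -0.0744,  0.9689]), 'attitude': array([-150.2136,    0.75  ,   82.3072])}
top {'camera_matrix': array([[405.1552,   0.    , 273.2107],
       [  0.    , 405.1552, 208.4326],
       [  0.    ,   0.    ,   1.    ]]), 'xyz': array([ 0.4598, -0.017 ,  0.9319]), 'attitude': array([-173.5478,   -0.1906,  -91.4297])}
{'camera_matrix': array([[346.3631,   0.    , 280.7796],
       [  0.    , 346.3631, 212.4067],
       [  0.    ,   0.    ,   1.    ]]), 'mount': array([[-0.0007, -0.9651, -0.2618,  0.0669],
       [ 1.    , -0.0008,  0.0003,  0.    ],
       [-0.0005, -0.2618,  0.9651, -0.1435],
       [ 0.    ,  0.    ,  0.    ,  1.    ]])}
```

View pics/top0.png

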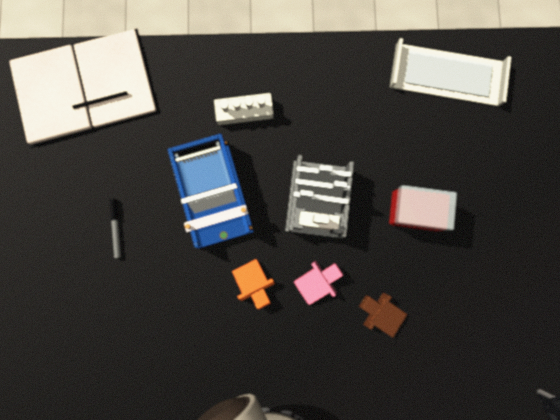

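View pics/scene0.png

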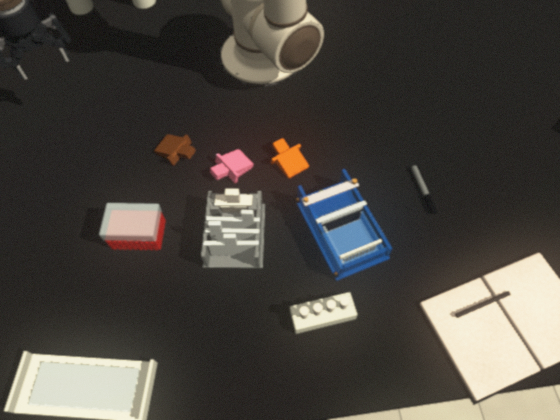

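```bash
cat > h.py <<'E'
import numpy as np,cv2
from scipy.spatial.transform import Rotation as R
from workcell import telemetry, optics
np.set_printoptions(precision=4,suppress=True)
def rpy(a): return R.from_euler('xyz',a,degrees=True).as_matrix()
def pose():
    o=telemetry.get_obs();T=np.eye(4);T[:3,:3]=rpy(o['tcp_rot']);T[:3,3]=o['ee_pos'];return T
def cam(n,T=None):
    i=optics.camera_info(n);K=i['camera_matrix']
    if n=='wrist': return K,T@i['mount']
    C=np.eye(4);C[:3,:3]=rpy(i['attitude']);C[:3,3]=i['xyz'];return K,C
def ray(K,C,uv,z):
    uv=np.atleast_2d(np.array(uv,float));d=np.c_[uv,np.ones(len(uv))]@np.linalg.inv(K).T@C[:3,:3].T
    return C[:3,3]+d*((z-C[2,3])/d[:,2])[:,None]
def cloud(K,C,D):
    v,u=np.mgrid[:D.shape[0],:D.shape[1]]
    p=np.stack([(u-K[0,2])/K[0,0]*D,(v-K[1,2])/K[1,1]*D,D],-1)
    return p@C[:3,:3].T+C[:3,3]
def proj(K,C,P):
    p=(np.atleast_2d(P)-C[:3,3])@C[:3,:3]@K.T
    return p[:,:2]/p[:,2:]
def move(xyz,rot):
    """shift and rotvec in tool axes from current measured pose to target"""
    T=pose();d=T[:3,:3].T@(np.array(xyz)-T[:3,3]);r=R.from_matrix(T[:3,:3].T@rpy(rot)).as_rotvec()
    print('shift',d.round(4),'rot',r.round(4))
E
python3 - <<'E'
from h import *
p=cv2.imread('pics/top0.png');D=np.load('top0.npy');K,C=cam('top');W=cloud(K,C,D)
for n,(x0,x1,y0,y1) in dict(caster=(160,262,128,252),rack=(278,362,148,248)).items():
    w=W[y0:y1,x0:x1].reshape(-1,3);m=(w[:,2]>.045)&(w[:,2]<.075)
    hsv=cv2.cvtColor(p,cv2.COLOR_BGR2HSV)[y0:y1,x0:x1].reshape(-1,3)
    if n=='caster': m=(w[:,2]>.02)&(w[:,2]<.1)
    pts=w[m][:,:2].astype(np.float32)*1000
    print(n,m.sum(),cv2.minAreaRect(pts))
    v,u=np.mgrid[y0:y1,x0:x1]
    print(np.histogram(w[:,2],bins=np.arange(-.02,.14,.01)))
print(W[208,425],W[110,245])
E
```

```text
caster 3584 ((603.3853759765625, 118.20327758789062), (226.4065399169922, 136.2032470703125), 15.655220985412598)
(array([   0, 2185, 5068, 1756,  278,  273,  378,  581, 1849,  217,    8,
          0,    0,    0,    0]), array([-0.02, -0.01,  0.  ,  0.01,  0.02,  0.03,  0.04,  0.05,  0.06,
        0.07,  0.08,  0.09,  0.1 ,  0.11,  0.12,  0.13]))
rack 2066 ((584.4219970703125, -128.0868682861328), (122.61837005615234, 165.38198852539062), 81.34288024902344)
(array([   0, 1510, 3840,  124,  147,  172,  161,  183, 1431,  387,   52,
         52,  299,    1,    0]), array([-0.02, -0.01,  0.  ,  0.01,  0.02,  0.03,  0.04,  0.05,  0.06,
        0.07,  0.08,  0.09,  0.1 ,  0.11,  0.12,  0.13]))
[ 0.549  -0.3438  0.08  ] [0.7922 0.0368 0.0276]
```

Run:
```python
from h import *
a=np.radians(-8.66);print([.5844+.015*np.cos(a),-.128+.015*np.sin(a)])
move([.590,-.129,.27],[180,0,81.34])
```

```text
[np.float64(0.5992289886882578), np.float64(-0.13025856026785262)]
shift [ 0.4711 -0.1719 -0.0391] rot [-0.0011 -0.0006 -0.9589]
```

```bash
python3 -m inch '[[0.04,-0.015,-0.039,0,0,-0.1,0],[0.471,-0.172,-0.039,0,0,-0.959,0],[0.471,-0.172,-0.039,0,0,-0.959,0],[0.471,-0.172,-0.039,0,0,-0.959,0],[0.471,-0.172,-0.039,0,0,-0.959,0],[0.471,-0.172,-0.039,0,0,-0.959,0],[0.471,-0.172,-0.039,0,0,-0.959,0],[0.471,-0.172,-0.039,0,0,-0.959,0],[0.471,-0.172,-0.039,0,0,-0.959,0],[0.471,-0.172,-0.039,0,0,-0.959,0],[0.471,-0.172,-0.039,0,0,-0.959,0],[0.471,-0.172,-0.039,0,0,-0.959,0]]' 30
python3 - <<'E'
from h import *
move([.590,-.129,.27],[180,0,81.34])
E
```

```text
time: 1.1
ee_pos: [0.5824, -0.1362, 0.2697]
tcp_rot: [-180.0, 0.0, 81.4]
wrist_force: [1.6, -0.9, 0.6]
opening: 0.0855
shift [ 0.0083  0.0064 -0.0003] rot [-0.0004  0.0001  0.0003]
```

```bash
python3 -m inch '[[0,0,0,0,0,0,0.4],[0,0,0,0,0,0,0.4],[0,0,0,0,0,0,0.5],[0,0,0,0,0,0,0.5]]'
python3 - <<'E'
from h import *
T=pose();np.save('Tw1.npy',T);p,D=optics.camera('wrist');cv2.imwrite('pics/w1.png',p[:,:,::-1]);np.save('w1.npy',D)
K,C=cam('wrist',T);W=cloud(K,C,D);print(T[:3,3])
for lo,hi in((.095,.115),(.058,.076)):
  m=((W[...,2]>lo)&(W[...,2]<hi)&(D>0)).astype(np.uint8)
  n,l,s,c=cv2.connectedComponentsWithStats(m)
  for i in range(1,n):
    if s[i,4]<60: continue
    q=W[l==i];print(lo,s[i],c[i].round(),'z',np.median(q[:,2]).round(4),[np.round(x,1) for x in cv2.minAreaRect((q[:,:2]*1000).astype(np.float32))])
E
```

```text
time: 1.43
ee_pos: [0.5808, -0.139, 0.27]
tcp_rot: [-180.0, 0.0, 81.3]
wrist_force: [-0.3, 0.4, -0.4]
opening: 0.0428
[ 0.5808 -0.139   0.27  ]
0.095 [274 128  11  31 330] [279. 143.] z 0.1038 [array([586.7, -94. ]), array([26.1,  8.9]), np.float64(81.2)]
0.095 [216 166  20  34 641] [226. 182.] z 0.1057 [array([ 533.2, -121.5]), array([29.6, 16.2]), np.float64(80.8)]
0.095 [336 166  13  29 356] [342. 180.] z 0.1037 [array([ 638.5, -135.5]), array([25.3, 10.2]), np.float64(81.9)]
0.095 [303 202  12  29 325] [309. 216.] z 0.1038 [array([ 603.9, -164.7]), array([25.9, 10.2]), np.float64(82.0)]
0.058 [175   0  56  19 444] [196.   6.] z 0.0637 [array([536.9,  35.2]), array([50.2, 11.4]), np.float64(5.0)]
0.058 [491   0  24  15 275] [502.   6.] z 0.0627 [array([804.8,  -7.4]), array([11. , 19.2]), np.float64(78.1)]
0.058 [ 201  114  169  119 7821] [274. 170.] z 0.0688 [array([ 587. , -129.9]), array([121.2, 164.7]), np.float64(81.3)]
0.058 [249 317  73  11 652] [285. 322.] z 0.0676 [array([ 562.7, -294.8]), array([ 4.7, 81.5]), np.float64(81.2)]
```

View pics/w1.png

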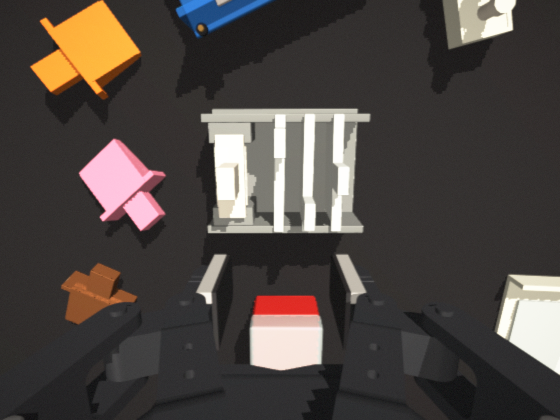

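Run:
```python
from h import *
move([.575,.085,.22],[180,0,105.66])
```

```text
shift [ 0.2207 -0.0397  0.0502] rot [ 0.0001  0.0002 -0.4258]
```

```bash
python3 -m inch '[[0.22,-0.04,0.05,0,0,-0.425,0.5],[0.22,-0.04,0.05,0,0,-0.425,0.5],[0.22,-0.04,0.05,0,0,-0.425,0.5],[0.22,-0.04,0.05,0,0,-0.425,0.5],[0.22,-0.04,0.05,0,0,-0.425,0.5],[0.22,-0.04,0.05,0,0,-0.425,0.5],[0.22,-0.04,0.05,0,0,-0.425,0.5],[0.22,-0.04,0.05,0,0,-0.425,0.5],[0.22,-0.04,0.05,0,0,-0.425,0.5],[0.22,-0.04,0.05,0,0,-0.425,0.5]]'
python3 - <<'E'
from h import *
T=pose();np.save('Tw2.npy',T);p,D=optics.camera('wrist');cv2.imwrite('pics/w2.png',p[:,:,::-1]);np.save('w2.npy',D)
K,C=cam('wrist',T);W=cloud(K,C,D)
m=(W[...,2]>.05)&(W[...,2]<.085)&(D>0)&(W[...,1]>.0)&(W[...,1]<.24);m[250:]=0
q=W[m];print([np.round(x,1) for x in cv2.minAreaRect((q[:,:2]*1000).astype(np.float32))])
cv2.imwrite('pics/w2c.png',cv2.resize(p[60:270,130:410,::-1],None,fx=2.8,fy=2.8,interpolation=cv2.INTER_CUBIC))
E
```

```text
time: 2.32
ee_pos: [0.5751, 0.0838, 0.2206]
tcp_rot: [180.0, 0.0, 105.6]
wrist_force: [-0.6, 0.5, -0.3]
opening: 0.0423
[array([638.9, 121.4]), array([295.3, 135.9]), np.float64(12.9)]
```

View pics/w2c.png

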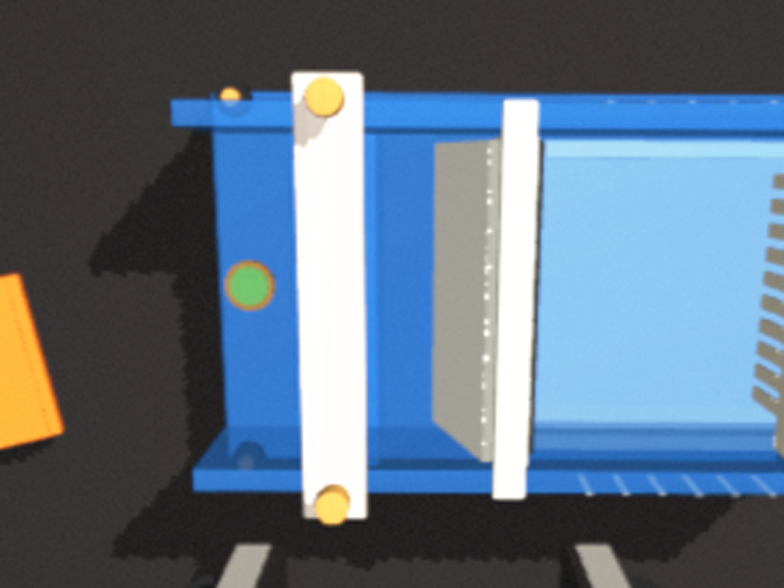

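```bash
cat >> h.py <<'E'
def fr(x,y,deg):
    T=np.eye(4);T[:3,:3]=R.from_euler('z',deg,degrees=True).as_matrix();T[:2,3]=x,y;return T
def inv(T,P): return (np.atleast_2d(P)-T[:3,3])@T[:3,:3]
CAS=fr(.6034,.1182,15.66)
RACK=fr(.6004,-.1313,-8.65)
E
python3 - <<'E'
from h import *
K,C=cam('wrist',np.load('Tw2.npy'));D=np.load('w2.npy');W=cloud(K,C,D)
def q(cx,cy,z): return inv(CAS,ray(K,C,[130+cx/2.8-.3,60+cy/2.8-.3],z))[0]*1000
for n,cx,cy,z in[('stop top',367,300,.063),('stop top2',378,300,.063),('stop foot',378,300,.008),('stop foot',367,300,.008),('dam foot',433,300,.008),('damtop R',538,300,.068),('rail T in',600,128,.063),('rail T out',600,97,.063),('rail B in',600,470,.063),('rail B out',600,492,.063),('screw',323,97,.078),('screw',332,505,.078)]:
    i=D[round(60+cy/2.8),round(130+cx/2.8)]
    print(n,q(cx,cy,z),'depth z',W[round(60+cy/2.8),round(130+cx/2.8),2])
print(inv(CAS,W[168,225:310:2].reshape(-1,3))*1000)
E
```

```text
stop top [-53.0761   0.0206  63.    ] depth z 0.06367236009367333
stop top2 [-49.6596   0.0132  63.    ] depth z 0.04571998127846394
stop foot [-52.1573  -7.4666   8.    ] depth z 0.04571998127846394
stop foot [-56.1978  -7.4578   8.    ] depth z 0.06367236009367333
dam foot [-31.9528  -7.5106   8.    ] depth z 0.014107567944615373
damtop R [-0.5533  0.5868 68.    ] depth z 0.01382018231975346
rail T in [16.9617 50.9563 63.    ] depth z 0.06252318524492867
rail T out [16.5603 59.6843 63.    ] depth z 0.008608552952131365
rail B in [ 21.8599 -55.5491  63.    ] depth z 0.06444309421481959
rail B out [ 22.2078 -63.1142  63.    ] depth z 0.001417586898664558
screw [-63.5545  58.8997  78.    ] depth z 0.07922834253530808
screw [-64.2625 -62.0125  78.    ] depth z 0.07857638086548685
[[-92.8255  -8.3867   9.3135]
 [-90.4903  -8.1348  11.1566]
 [-88.7596  -8.4287   9.0758]
 [-86.7449  -8.4697   8.8137]
 [-84.6667  -8.4492   8.993 ]
 [-75.4943  -0.9086  63.2131]
 [-72.9893  -0.0635  69.3135]
 [-71.2668  -0.0457  69.468 ]
 [-69.5817  -0.0714  69.3097]
 [-68.057   -0.3058  67.6527]
 [-66.1715 
[... 279 characters left out ...]
 64.1753]
 [-50.1784  -3.3875  45.8324]
 [-49.7348  -8.4061   9.8486]
 [-47.7225  -8.562    8.7621]
 [-45.6523  -8.4867   9.3344]
 [-43.624   -8.6398   8.2683]
 [-41.5686  -8.6627   8.1357]
 [-39.4988  -8.503    9.3134]
 [-37.4536  -8.7193   7.7945]
 [-35.3972  -8.3998  10.1175]
 [-33.3371  -8.6515   8.3452]
 [-31.3668  -7.7405  14.9088]
 [-29.4822  -6.7576  21.9873]
 [-27.6578  -5.8961  28.194 ]
 [-25.8612  -5.2353  32.9607]
 [-24.1078  -4.6197  37.403 ]
 [-22.4928  -3.716   43.9096]
 [-20.9597  -2.7926  50.5554]
 [-19.3523  -2.262   54.3857]
 [-35.9877  40.9573 364.0701]
 [-16.3268  -1.0794  62.9141]
 [-14.6208  -1.0128  63.4183]
 [-13.2104  -0.4198  67.6932]
 [-11.6271  -0.2021  69.2786]]
```

```bash
sed -i 's/^CAS=.*/CAS=fr(.6034-.0017*.963+.0018*.27,.1182-.0017*.27-.0018*.963,15.66)/' h.py
python3 - <<'E'
from h import *
print(CAS[:2,3]);move([.6385,-.1355,.15],[180,0,81.35])
E
```

```text
[0.6022 0.116 ]
shift [-0.2283  0.0021  0.0706] rot [0.0008 0.0001 0.4228]
```

```bash
python3 -m inch '[[-0.04,0,0.0,0,0,0.1,0.5],[-0.228,0.002,0.07,0,0,0.423,0.5],[-0.228,0.002,0.07,0,0,0.423,0.5],[-0.228,0.002,0.07,0,0,0.423,0.5],[-0.228,0.002,0.07,0,0,0.423,0.5],[-0.228,0.002,0.07,0,0,0.423,0.5],[-0.228,0.002,0.07,0,0,0.423,0.5],[-0.228,0.002,0.07,0,0,0.423,0.5],[-0.228,0.002,0.07,0,0,0.423,0.5],[-0.228,0.002,0.07,0,0,0.423,0.5]]'
python3 - <<'E'
from h import *
T=pose();p,D=optics.camera('wrist');cv2.imwrite('pics/w3.png',p[:,:,::-1])
K,C=cam('wrist',T);W=cloud(K,C,D)
m=((W[...,2]>.095)&(W[...,2]<.115)&(D>0)).astype(np.uint8)
n,l,s,c=cv2.connectedComponentsWithStats(m)
for i in range(1,n):
    if s[i,4]<150: continue
    q=W[l==i];print(s[i],'z',np.median(q[:,2]).round(4),[np.round(x,1) for x in cv2.minAreaRect((q[:,:2]*1000).astype(np.float32))])
move([.6385,-.1355,.15],[180,0,81.35])
E
```

```text
time: 3.2
ee_pos: [0.6386, -0.1333, 0.151]
tcp_rot: [179.9, -0.0, 81.5]
wrist_force: [-0.2, 0.9, -0.5]
opening: 0.0428
[168 159  24  48 998] z 0.1036 [array([586.9, -93.8]), array([26.1, 10.4]), np.float64(79.8)]
[  80  215   42   54 1853] z 0.1055 [array([ 533.3, -121.5]), array([30.4, 17.3]), np.float64(81.5)]
[272 216  17  46 769] z 0.1038 [array([ 638.4, -135.9]), array([26.6,  9.5]), np.float64(81.3)]
[229 268  13  45 411] z 0.1035 [array([ 606.6, -165.3]), array([26.7,  6.8]), np.float64(76.2)]
shift [-0.0026  0.0002  0.0011] rot [ 0.0014 -0.0001  0.0027]
```

```bash
python3 -m inch '[[0,0,0.03,0,0,0,0.5],[0,0,0.06,0,0,0,0.5],[0,0,0.076,0,0,0,0.5],[0,0,0.076,0,0,0,0.5],[0,0,0.076,0,0,0,1],[0,0,0.076,0,0,0,1],[0,0,0.076,0,0,0,1],[0,0,0.076,0,0,0,1],[0,0,0.076,0,0,0,1],[0,0,0.076,0,0,0,1],[0,0,0.076,0,0,0,1]]' 40
python3 - <<'E'
from h import *
o=telemetry.get_obs();print(o['wrist_force'],o['torque'])
E
```

```text
time: 4.17
ee_pos: [0.6396, -0.1334, 0.0764]
tcp_rot: [179.8, -0.0, 81.5]
wrist_force: [0.2, 1.0, 6.7]
opening: 0.0092
[0.2163 0.9626 6.7393] [0.4108 0.1179 0.0565]
```

```bash
python3 -m inch '[[0,0,-0.02,0,0,0,1],[0,0,-0.05,0,0,0,1],[0,0,-0.09,0,0,0,1],[0,0,-0.12,0,0,0,1],[0,0,-0.12,0,0,0,1],[0,0,-0.12,0,0,0,1]]'
python3 - <<'E'
from h import *
t=(CAS@[-.0435,.0026,0,1])[:3];t[2]=.196;print(t);move(t,[180,0,105.66])
E
```

```text
time: 4.67
ee_pos: [0.6396, -0.1339, 0.1971]
tcp_rot: [179.7, 0.0, 81.5]
wrist_force: [0.1, -0.2, -0.8]
opening: 0.0096
[0.5597 0.1068 0.196 ]
shift [ 0.2261 -0.1148  0.0005] rot [ 0.0049  0.0014 -0.4224]
```

```bash
python3 -m inch '[[0.03,-0.015,0,0,0,-0.06,1],[0.226,-0.115,0,0.004,0,-0.422,1],[0.226,-0.115,0,0.004,0,-0.422,1],[0.226,-0.115,0,0.004,0,-0.422,1],[0.226,-0.115,0,0.004,0,-0.422,1],[0.226,-0.115,0,0.004,0,-0.422,1],[0.226,-0.115,0,0.004,0,-0.422,1],[0.226,-0.115,0,0.004,0,-0.422,1],[0.226,-0.115,0,0.004,0,-0.422,1],[0.226,-0.115,0,0.004,0,-0.422,1],[0.226,-0.115,0,0.004,0,-0.422,1]]'
python3 - <<'E'
from h import *
T=pose();np.save('Tw4.npy',T);p,D=optics.camera('wrist');cv2.imwrite('pics/w4.png',p[:,:,::-1]);np.save('w4.npy',D)
K,C=cam('wrist',T);W=cloud(K,C,D)
m=((W[...,2]>.21)&(W[...,2]<.24)&(D>0)).astype(np.uint8)
Q=inv(CAS,W.reshape(-1,3)).reshape(W.shape)*1000
q=Q[(m>0)];print(len(q),q.mean(0) if len(q) else 0)
# stop/dam along a row visible
for v in(100,110,120): 
  r=Q[v];k=(r[:,0]>-80)&(r[:,0]<-5);print(v,r[k][::4].round(1).tolist())
t=(CAS@[-.0435,.0026,0,1])[:3];t[2]=.196;move(t,[180,0,105.66])
E
```

```text
time: 5.58
ee_pos: [0.5587, 0.1057, 0.1935]
tcp_rot: [-179.7, -0.0, 105.5]
wrist_force: [0.5, -0.1, -0.3]
opening: 0.0095
5029 [-44.0308   6.4991 225.1938]
100 [[-79.7, 84.7, -0.2], [-76.0, 84.6, 0.5], [-72.3, 84.7, -0.5], [-68.5, 84.6, 1.4], [-64.8, 84.6, 0.7], [-61.1, 84.6, 0.7], [-57.4, 84.6, 0.8], [-53.7, 84.5, 0.7], [-50.0, 84.5, 0.9], [-46.3, 84.5, 1.8], [-42.6, 84.5, 0.4], [-38.9, 84.5, 0.8], [-35.2, 84.6, -0.8], [-31.6, 84.4, 2.5], [-27.8, 84.5, -0.4], [-24.1, 84.5, 0.6], [-20.4, 84.5, 0.4], [-16.8, 84.4, 1.6], [-13.1, 84.4, 1.6], [-9.4, 84.4, 1.7], [-5.6, 84.4, 0.5]]
110 [[-43.4, 68.1, 337.1], [-77.0, 75.7, 1.6], [-73.4, 75.7, 0.9], [-69.7, 75.7, -0.2], [-65.9, 75.7, 1.8], [-62.2, 75.7, 1.6], [-58.4, 75.7, 2.4], [-54.8, 75.7, 0.4], [-51.0, 75.7, 1.5], [-47.3, 75.7, -0.2], [-43.6, 75.7, 0.4], [-39.8, 75.6, 0.7], [-36.1, 75.7, -0.7], [-32.4, 75.6, 0.4], [-28.7, 75.6, 2.4], [-25.1, 75.6, 2.7], [-21.2, 75.6, 1.0], [-17.5, 75.6, 0.6], [-13.8, 75.6, 0.5], [-10.1, 75.5, 1.3], [-6.3, 75.6, 0.4]]
120 [[-79.4, 66.8, 8.1], [-69.7, 67.0, 69.0], [-66.8, 67.0, 68.5], [-63.8, 67.0, 68.0], [-60.7, 67.0, 69.3], [-57.7, 67.0, 69.7], [-54.7, 67.0, 69.4], [-53.7, 66.7, 6.0], [-50.0, 66.7, 6.5], [-46.3, 66.7, 7.6], [-42.6, 66.6, 0.1], [-38.9, 66.6, 0.9], [-35.1, 66.6, 0.4], [-31.4, 66.6, 1.1], [-27.6, 66.6, -0.0], [-23.9, 66.6, 0.9], [-20.2, 66.6, 0.9], [-16.5, 66.6, 2.0], [-12.7, 66.6, 1.3], [-9.0, 66.6, 1.8], [-5.2, 66.6, 1.7]]
shift [ 0.0008  0.0012 -0.0024] rot [-0.0044 -0.0007 -0.0021]
```

View pics/w4.png

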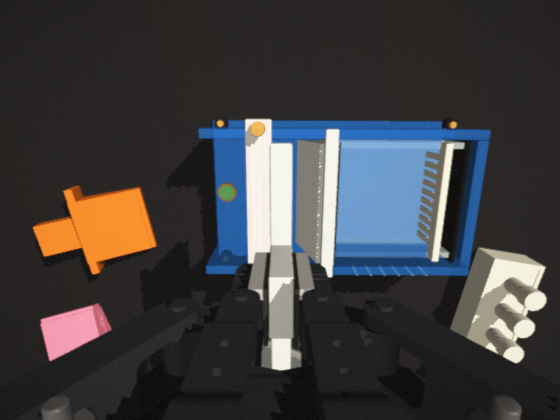

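```bash
python3 -m inch '[[0.001,0.001,0,-0.004,0,-0.002,1],[0.001,0.001,0.03,-0.004,0,-0.002,1],[0.001,0.001,0.06,-0.004,0,-0.002,1],[0.001,0.001,0.08,-0.004,0,-0.002,1],[0.001,0.001,0.095,-0.004,0,-0.002,1],[0.001,0.001,0.105,-0.004,0,-0.002,1],[0.001,0.001,0.108,-0.004,0,-0.002,1],[0.001,0.001,0.108,-0.004,0,-0.002,1]]'; python3 -m inch '[[0,0,0.003,0,0,0,1],[0,0,0.006,0,0,0,1],[0,0,0.008,0,0,0,1],[0,0,0.008,0,0,0,1],[0,0,0.008,0,0,0,1]]'
```

```text
time: 6.3
ee_pos: [0.5591, 0.1079, 0.0857]
tcp_rot: [180.0, -0.1, 105.7]
wrist_force: [3.5, 0.4, -2.9]
opening: 0.0092
time: 6.72
ee_pos: [0.559, 0.1083, 0.0782]
tcp_rot: [179.9, -0.0, 105.8]
wrist_force: [6.1, 2.2, -1.7]
opening: 0.0093
```

```bash
python3 -m inch '[[0,0.0015,0,0,0,0,1],[0,0.0015,0,0,0,0,1],[0,0.0015,0.001,0,0,0,1],[0,0.0015,0.002,0,0,0,1],[0,0.0015,0.002,0,0,0,1]]'
```

```text
time: 7.13
ee_pos: [0.5596, 0.1086, 0.0764]
tcp_rot: [-180.0, -0.1, 105.8]
wrist_force: [-2.5, 0.1, 4.4]
opening: 0.009
```

```bash
python3 -m inch '[[0,0,0,0,0,0,0.5],[0,0,0,0,0,0,0.5],[0,0,0,0,0,0,0.5],[0,0,0,0,0,0,0.5],[0,0,0,0,0,0,0.5],[0,0,-0.04,0,0,0,0.5],[0,0,-0.08,0,0,0,0.5],[0.0,0,-0.12,0,0,0,0.5],[0.0,0,-0.13,0,0,0,0.5],[0.0,0,-0.13,0,0,0,0.5]]'
python3 - <<'E'
from h import *
T=pose();np.save('Tw5.npy',T);p,D=optics.camera('wrist');cv2.imwrite('pics/w5.png',p[:,:,::-1]);np.save('w5.npy',D)
K,C=cam('wrist',T);W=cloud(K,C,D)
Q=inv(CAS,W.reshape(-1,3)).reshape(W.shape)*1000
for lo,hi in((95,112),(66.5,72)):
  m=((Q[...,2]>lo)&(Q[...,2]<hi)&(abs(Q[...,0]+40)<60)&(abs(Q[...,1])<75)).astype(np.uint8)
  n,l,s,c=cv2.connectedComponentsWithStats(m)
  for i in range(1,n):
    if s[i,4]>100: q=Q[l==i];print(s[i],'z',np.median(q[:,2]).round(2),[np.round(x,1) for x in cv2.minAreaRect(q[:,:2].astype(np.float32))])
cv2.imwrite('pics/w5c.png',cv2.resize(p[80:300,170:450,::-1],None,fx=2.7,fy=2.7,interpolation=cv2.INTER_CUBIC))
E
```

```text
time: 7.97
ee_pos: [0.5615, 0.1088, 0.2103]
tcp_rot: [179.6, -0.0, 105.8]
wrist_force: [-0.6, 0.1, -0.5]
opening: 0.0431
[271 195  13  35 452] z 103.82 [array([-42.6,   1.8]), array([25.7,  9.1]), np.float64(90.0)]
[ 241  122   25  156 3400] z 69.14 [array([-62.7,   0. ]), array([135. ,  19.8]), np.float64(89.4)]
[ 312  131   17  140 1683] z 69.16 [array([-6.3, -0. ]), array([120.9,  10.6]), np.float64(89.5)]
[271 132  13  58 723] z 69.84 [array([-42.7,  36.6]), array([ 9.9, 46.3]), np.float64(0.2)]
[272 230  11  38 416] z 69.93 [array([-42.7, -39.8]), array([35.4,  8.9]), np.float64(89.7)]
```

View pics/w5c.png

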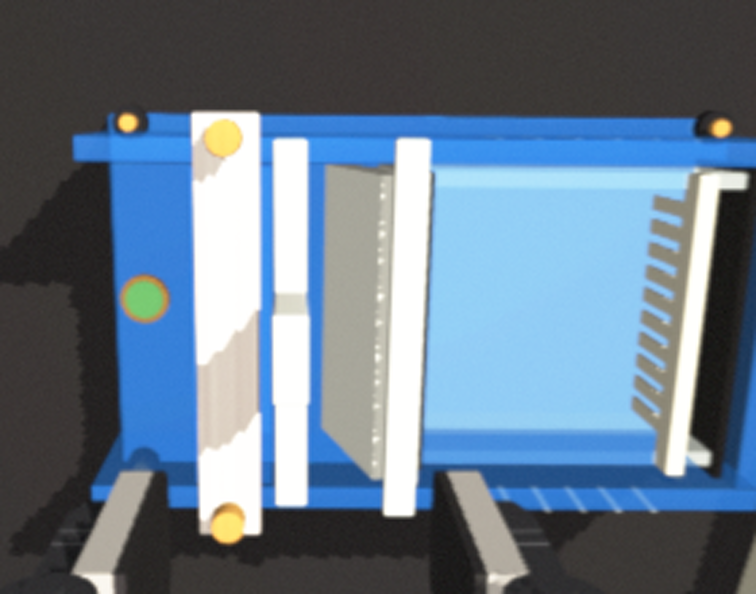

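```bash
python3 -m inch '[[0,0,0.04,0,0,0,0.5],[0,0,0.08,0,0,0,0.5],[0,0,0.12,0,0,0,0.5],[0,0,0.127,0,0,0,0.5],[0,0,0.127,0,0,0,0.9],[0,0,0.127,0,0,0,0.9],[0,0,0.127,0,0,0,1],[0,0,0.127,0,0,0,1],[0,0,0.127,0,0,0,1]]' 20; python3 -m inch '[[0,-0.001,0,0,0,0,1],[0,-0.002,0,0,0,0,1],[0,-0.003,0,0,0,0,1],[0,-0.003,0,0,0,0,1]]'
```

```text
time: 8.77
ee_pos: [0.5613, 0.1088, 0.0813]
tcp_rot: [179.8, -0.0, 105.8]
wrist_force: [-0.5, 0.1, 5.3]
opening: 0.0097
time: 9.1
ee_pos: [0.559, 0.1082, 0.0813]
tcp_rot: [179.7, -0.0, 105.8]
wrist_force: [3.8, 1.7, 6.0]
opening: 0.0095
```

```bash
python3 -m inch '[[0,-0.003,0,0,0,0,0.5],[0,-0.003,0,0,0,0,0.5],[0,-0.003,0,0,0,0,0.5],[0,-0.003,0,0,0,0,0.5],[0,-0.003,-0.04,0,0,0,0.5],[0,-0.003,-0.08,0,0,0,0.5],[0.0,-0.003,-0.12,0,0,0,0.5],[0.0,-0.003,-0.12,0,0,0,0.5],[0.0,-0.003,-0.12,0,0,0,0.5]]'
python3 - <<'E'
from h import *
T=pose();p,D=optics.camera('wrist')
K,C=cam('wrist',T);W=cloud(K,C,D)
Q=inv(CAS,W.reshape(-1,3)).reshape(W.shape)*1000
for lo,hi in((95,112),(66.5,72)):
  m=((Q[...,2]>lo)&(Q[...,2]<hi)&(abs(Q[...,0]+40)<60)&(abs(Q[...,1])<75)).astype(np.uint8)
  n,l,s,c=cv2.connectedComponentsWithStats(m)
  for i in range(1,n):
    if s[i,4]>100: q=Q[l==i];print(s[i],'z',np.median(q[:,2]).round(2),[np.round(x,1) for x in cv2.minAreaRect(q[:,:2].astype(np.float32))])
t=[.5333,-.1215,.16];move(t,[180,0,-8.65])
E
```

```text
time: 9.85
ee_pos: [0.5553, 0.1071, 0.2015]
tcp_rot: [179.8, -0.0, 105.8]
wrist_force: [0.3, 0.6, -0.8]
opening: 0.0429
[279 197  14  37 495] z 103.85 [array([-43. ,   1.6]), array([26. ,  9.5]), np.float64(90.0)]
[ 248  122   26  161 3632] z 69.07 [array([-62.7,  -0.4]), array([136. ,  20.1]), np.float64(89.6)]
[279 132  13  60 739] z 69.81 [array([-43.,  37.]), array([46.3,  9.6]), np.float64(90.0)]
[ 320  132   19  144 1724] z 69.17 [array([-6.3, -0.5]), array([121.4,  10.7]), np.float64(89.6)]
[279 234  12  38 441] z 69.93 [array([-43.1, -40. ]), array([34.4,  9.4]), np.float64(90.0)]
shift [-0.2141 -0.0826  0.0391] rot [-0.0001 -0.0015  1.9968]
```

```bash
python3 -m inch '[[-0.03,-0.01,0,0,0,0.12,0.3],[-0.214,-0.083,0.02,0,0,1.997,0.3],[-0.214,-0.083,0.02,0,0,1.997,0.3],[-0.214,-0.083,0.02,0,0,1.997,0.3],[-0.214,-0.083,0.02,0,0,1.997,0.3],[-0.214,-0.083,0.02,0,0,1.997,0.3],[-0.214,-0.083,0.02,0,0,1.997,0.3],[-0.214,-0.083,0.02,0,0,1.997,0.3],[-0.214,-0.083,0.02,0,0,1.997,0.3],[-0.214,-0.083,0.02,0,0,1.997,0.3],[-0.214,-0.083,0.02,0,0,1.997,0.3],[-0.214,-0.083,0.02,0,0,1.997,0.3]]'
python3 - <<'E'
from h import *
t=[.5333,-.1215,.18];move(t,[180,0,-8.65])
E
```

```text
time: 10.9
ee_pos: [0.5317, -0.1215, 0.1766]
tcp_rot: [-179.8, 0.2, 19.7]
wrist_force: [0.5, -0.4, 0.1]
opening: 0.0594
shift [ 0.0015  0.0005 -0.0034] rot [-0.0019  0.0033  0.4954]
```

```bash
python3 -m inch '[[0,0,0,0,0,0.48,0.3],[0,0,0,0,0,0.48,0.3],[0,0,0,0,0,0.48,0.3],[0,0,0,0,0,0.48,0.3],[0,0,0,0,0,0.48,0.3],[0,0,0,0,0,0.48,0.3],[0,0,0,0,0,0.48,0.3]]'
python3 - <<'E'
from h import *
T=pose();p,D=optics.camera('wrist');cv2.imwrite('pics/w6.png',p[:,:,::-1])
K,C=cam('wrist',T);W=cloud(K,C,D)
for lo,hi in((.1,.112),):
  m=((W[...,2]>lo)&(W[...,2]<hi)&(D>0)).astype(np.uint8)
  n,l,s,c=cv2.connectedComponentsWithStats(m)
  for i in range(1,n):
    if s[i,4]>100: q=W[l==i];print(s[i],'z',np.median(q[:,2]).round(4),[np.round(x,1) for x in cv2.minAreaRect((q[:,:2]*1000).astype(np.float32))])
t=[.5333,-.1215,.16];move(t,[180,0,-8.65])
E
```

```text
time: 11.48
ee_pos: [0.5322, -0.1215, 0.1778]
tcp_rot: [-179.9, 0.1, -7.2]
wrist_force: [-0.3, -0.0, -0.5]
opening: 0.0599
[316  92  45  19 765] z 0.1039 [array([ 604.3, -164.8]), array([26. , 10.1]), np.float64(80.8)]
[205 136  43  18 699] z 0.1038 [array([586.9, -93.7]), array([26.1, 10.1]), np.float64(80.3)]
[ 259  209   46   26 1157] z 0.1058 [array([ 533.4, -121.7]), array([29.7, 16.4]), np.float64(81.2)]
shift [ 0.001  -0.0002  0.0181] rot [-0.0009  0.0014  0.0247]
```

View pics/w6.png

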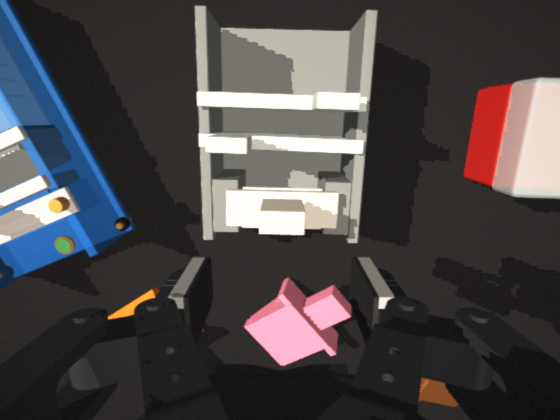

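```bash
python3 -m inch '[[0.001,0,0.03,0,0,0.025,0.3],[0.001,0,0.06,0,0,0.025,0.3],[0.001,0,0.09,0,0,0.025,0.3],[0.001,0,0.102,0,0,0.025,0.3],[0.001,0,0.102,0,0,0.025,0.3],[0.001,0,0.102,0,0,0.025,1],[0.001,0,0.102,0,0,0.025,1],[0.001,0,0.102,0,0,0.025,1],[0.001,0,0.102,0,0,0.025,1],[0.001,0,0.102,0,0,0.025,1],[0.001,0,0.102,0,0,0.025,1]]' 80; python3 -m inch '[[0,0,-0.02,0,0,0,1],[0,0,-0.05,0,0,0,1],[0,0,-0.09,0,0,0,1],[0,0,-0.12,0,0,0,1],[0,0,-0.12,0,0,0,1],[0,0,-0.12,0,0,0,1]]'
python3 - <<'E'
from h import *
t=(CAS@[-.0365+.015,0,0,1])[:3];t[2]=.195;print(t);move(t,[180,0,15.66])
E
```

```text
time: 12.45
ee_pos: [0.5348, -0.1219, 0.0793]
tcp_rot: [-180.0, -0.2, -8.8]
wrist_force: [-1.0, -0.8, 6.7]
opening: 0.029
time: 12.95
ee_pos: [0.5347, -0.122, 0.1997]
tcp_rot: [-180.0, -0.3, -8.8]
wrist_force: [0.7, -0.1, -1.1]
opening: 0.0285
[0.5815 0.1102 0.195 ]
shift [ 0.0107 -0.2367  0.0049] rot [ 0.0005 -0.0047 -0.4274]
```

```bash
python3 -m inch '[[0.001,-0.03,0,0,0,-0.06,1],[0.011,-0.237,0,0,-0.004,-0.427,1],[0.011,-0.237,0,0,-0.004,-0.427,1],[0.011,-0.237,0,0,-0.004,-0.427,1],[0.011,-0.237,0,0,-0.004,-0.427,1],[0.011,-0.237,0,0,-0.004,-0.427,1],[0.011,-0.237,0,0,-0.004,-0.427,1],[0.011,-0.237,0,0,-0.004,-0.427,1],[0.011,-0.237,0,0,-0.004,-0.427,1],[0.011,-0.237,0,0,-0.004,-0.427,1],[0.011,-0.237,0,0,-0.004,-0.427,1]]'
python3 - <<'E'
from h import *
T=pose();p,D=optics.camera('wrist');cv2.imwrite('pics/w7.png',p[:,:,::-1])
s,Ds=optics.camera('scene');cv2.imwrite('pics/s7.png',cv2.resize(s[60:300,180:420,::-1],None,fx=2.4,fy=2.4))
K,C=cam('wrist',T);W=cloud(K,C,D);Q=inv(CAS,W.reshape(-1,3)).reshape(W.shape)*1000
for lo,hi in((215,235),(95,112),(66.5,72)):
  m=((Q[...,2]>lo)&(Q[...,2]<hi)&(abs(Q[...,0]+40)<60)&(abs(Q[...,1])<75)).astype(np.uint8)
  n,l,st,c=cv2.connectedComponentsWithStats(m)
  for i in range(1,n):
    if st[i,4]>100: q=Q[l==i];print(st[i],'z',np.median(q[:,2]).round(2),[np.round(x,1) for x in cv2.minAreaRect(q[:,:2].astype(np.float32))])
print('tcp in caster',inv(CAS,T[:3,3])*1000)
t=(CAS@[-.021,0,0,1])[:3];t[2]=.195;move(t,[180,0,15.66])
E
```

```text
time: 13.87
ee_pos: [0.5807, 0.1095, 0.1969]
tcp_rot: [-179.9, 0.2, 15.5]
wrist_force: [-0.5, 0.6, -1.4]
opening: 0.0284
[ 203  264  156   80 5359] z 223.4 [array([-21.6,  -0.2]), array([56.1, 23.1]), np.float64(89.4)]
[ 204  176  154   15 1947] z 69.1 [array([-5.7, -0.3]), array([122. ,  11.1]), np.float64(89.3)]
[ 207  221  144   13 1090] z 69.72 [array([-42.3,   1.6]), array([117.7,   9.9]), np.float64(89.8)]
tcp in caster [[-22.5127  -0.4561 196.9143]]
shift [ 0.0014 -0.0004  0.0021] rot [-0.0016  0.0035 -0.0022]
```

View pics/w7.png

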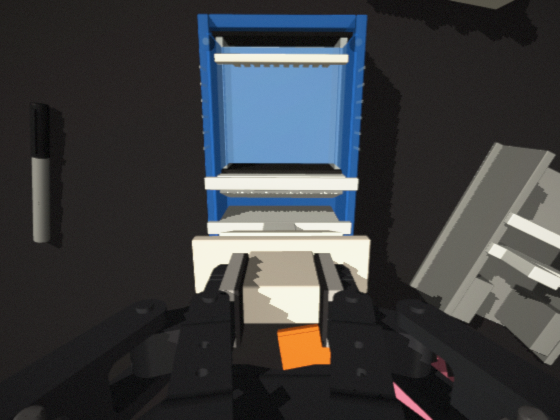

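```bash
python3 -m inch '[[0.0022,0,0,-0.002,0.0035,-0.002,1],[0.0022,0,0.03,-0.002,0.0035,-0.002,1],[0.0022,0,0.055,-0.002,0.0035,-0.002,1],[0.0022,0,0.07,-0.002,0.0035,-0.002,1],[0.0022,0,0.076,-0.002,0.0035,-0.002,1],[0.0022,0,0.076,-0.002,0.0035,-0.002,1]]'; python3 -m inch '[[0,0,0.003,0,0,0,1],[0,0,0.006,0,0,0,1],[0,0,0.006,0,0,0,1]]'
python3 - <<'E'
from h import *
T=pose();print('tcp in caster',inv(CAS,T[:3,3])*1000,telemetry.get_obs()['wrist_force']@CAS[:3,:3])
E
```

```text
time: 14.47
ee_pos: [0.582, 0.1109, 0.1197]
tcp_rot: [180.0, 0.1, 15.7]
wrist_force: [0.2, 0.3, -0.6]
opening: 0.0286
time: 14.72
ee_pos: [0.583, 0.1114, 0.1156]
tcp_rot: [180.0, -0.0, 15.7]
wrist_force: [0.3, 0.1, -1.3]
opening: 0.0286
tcp in caster [[-19.7733   0.7467 115.5714]] [ 0.2647 -0.0143 -1.342 ]
```

```bash
python3 -m inch '[[0,0,0.003,0,0,0,1],[0,0,0.006,0,0,0,1],[0,0,0.006,0,0,0,1]]'; python3 -m inch '[[-0.001,0,0.002,0,0,0,1],[-0.001,0,0.004,0,0,0,1],[-0.001,0,0.004,0,0,0,1]]'
python3 - <<'E'
from h import *
T=pose();print('tcp in caster',inv(CAS,T[:3,3])*1000,telemetry.get_obs()['wrist_force']@CAS[:3,:3])
E
```

```text
time: 14.97
ee_pos: [0.5825, 0.1114, 0.1085]
tcp_rot: [180.0, 0.0, 15.7]
wrist_force: [-0.1, 0.2, -1.8]
opening: 0.0284
time: 15.22
ee_pos: [0.5815, 0.1111, 0.1046]
tcp_rot: [180.0, 0.0, 15.7]
wrist_force: [-0.3, -0.2, -2.0]
opening: 0.0286
tcp in caster [[-21.3485   0.8512 104.5619]] [-0.3804 -0.089  -1.976 ]
```

```bash
python3 -m inch '[[-0.001,0,0.001,0,0,0,1],[-0.001,0,0.003,0,0,0,1],[-0.001,0,0.003,0,0,0,1]]';python3 -m inch '[[0,0,0.001,0,0,0,1],[0,0,0.003,0,0,0,1],[0,0,0.003,0,0,0,1]]'
python3 - <<'E'
from h import *
T=pose();print('tcp in caster',inv(CAS,T[:3,3])*1000,telemetry.get_obs()['wrist_force']@CAS[:3,:3])
E
```

```text
time: 15.47
ee_pos: [0.581, 0.1109, 0.102]
tcp_rot: [180.0, -0.0, 15.7]
wrist_force: [1.9, 0.7, -1.8]
opening: 0.0285
time: 15.72
ee_pos: [0.5809, 0.1109, 0.099]
tcp_rot: [180.0, -0.0, 15.7]
wrist_force: [3.1, 0.6, 0.8]
opening: 0.0285
tcp in caster [[-21.8938   0.8098  98.9991]] [ 3.1817 -0.3013  0.7768]
```

```bash
python3 -m inch '[[0,0,0.001,0,0,0,1],[0,0,0.002,0,0,0,1],[0,0,0.002,0,0,0,1]]'; python3 -m inch '[[0,0,0.001,0,0,0,1],[0,0,0.002,0,0,0,1],[0,0,0.002,0,0,0,1]]';python3 - <<'E'
from h import *
T=pose();print('tcp in caster',inv(CAS,T[:3,3])*1000,telemetry.get_obs()['wrist_force']@CAS[:3,:3])
E
```

```text
time: 15.97
ee_pos: [0.581, 0.1109, 0.0979]
tcp_rot: [180.0, -0.1, 15.7]
wrist_force: [1.2, 0.3, 6.7]
opening: 0.0283
time: 16.22
ee_pos: [0.581, 0.1108, 0.0971]
tcp_rot: [180.0, -0.1, 15.7]
wrist_force: [-2.7, -0.8, 14.9]
opening: 0.0285
tcp in caster [[-21.8942   0.7387  97.1079]] [-2.839   0.0064 14.9158]
```

```bash
python3 -m inch '[[-0.001,0,-0.001,0,0,0,1],[-0.001,0,-0.001,0,0,0,1],[-0.001,0,0.0,0,0,0,1],[-0.001,0,0.001,0,0,0,1],[-0.001,0,0.001,0,0,0,1]]'
python3 - <<'E'
from h import *
T=pose();print('tcp in caster',inv(CAS,T[:3,3])*1000,telemetry.get_obs()['wrist_force']@CAS[:3,:3])
E
python3 -m inch '[[0,0,-0.002,0,0,0,1],[0,0,-0.002,0,0,0,1],[0,0,0.0,0,0,0,1],[0,0,0.001,0,0,0,1],[0,0,0.001,0,0,0,1]]'
python3 - <<'E'
from h import *
T=pose();print('tcp in caster',inv(CAS,T[:3,3])*1000,telemetry.get_obs()['wrist_force']@CAS[:3,:3])
E
```

```text
time: 16.63
ee_pos: [0.5809, 0.1108, 0.0969]
tcp_rot: [180.0, -0.2, 15.7]
wrist_force: [-1.2, 1.3, 18.2]
opening: 0.0286
tcp in caster [[-21.987    0.7127  96.8974]] [-0.791   1.6155 18.1998]
time: 17.05
ee_pos: [0.5809, 0.1108, 0.0967]
tcp_rot: [180.0, -0.3, 15.7]
wrist_force: [-2.0, 0.2, 23.4]
opening: 0.0283
tcp in caster [[-21.9804   0.7169  96.7211]] [-1.8687  0.7495 23.446 ]
```

Run:
```python
from h import *
T=pose();p,D=optics.camera('wrist')
s,Ds=optics.camera('scene');a=cv2.resize(s[160:290,270:400,::-1],(560,560),interpolation=cv2.INTER_CUBIC)
cv2.imwrite('pics/s8.png',a);cv2.imwrite('pics/w8.png',p[:,:,::-1])
K,C=cam('wrist',T);W=cloud(K,C,D);Q=inv(CAS,W.reshape(-1,3)).reshape(W.shape)*1000
for lo,hi in((78,95),(66.5,73),(40,48)):
  m=((Q[...,2]>lo)&(Q[...,2]<hi)&(abs(Q[...,0]+0)<100)&(abs(Q[...,1])<75)).astype(np.uint8)
  n,l,st,c=cv2.connectedComponentsWithStats(m)
  for i in range(1,n):
    if st[i,4]>150: q=Q[l==i];print(st[i],'z',np.median(q[:,2]).round(2),[np.round(x,1) for x in cv2.minAreaRect(q[:,:2].astype(np.float32))])
print(telemetry.get_obs()['wrist_force'])
```

```text
[ 192  232  178   62 5294] z 87.16 [array([-22.8,   0.9]), array([84.4, 28.9]), np.float64(89.9)]
[ 165  206  237   23 4562] z 69.08 [array([-4.7, -0.2]), array([121.7,  11.2]), np.float64(89.2)]
[171 275  26  20 433] z 69.72 [array([-42.6,  53.7]), array([13.6, 10.6]), np.float64(89.3)]
[366 277  23  19 386] z 69.62 [array([-43.2, -51.5]), array([12.1,  9.9]), np.float64(89.4)]
[161 299  30  12 234] z 68.65 [array([-53.7,  59. ]), array([ 6.1, 16.4]), np.float64(5.8)]
[372 300  27  11 191] z 68.75 [array([-54.9, -56.6]), array([14.5,  5.7]), np.float64(88.5)]
[179  31  14 171 525] z 44.97 [array([43.8, 52.3]), array([ 1.1, 88.6]), np.float64(89.4)]
[373  32  17 171 674] z 44.18 [array([ 43.4, -53.6]), array([ 1.3, 89.2]), np.float64(89.3)]
[ 194   36  179  159 1479] z 44.14 [array([45.3, -0.2]), array([91. , 83.4]), np.float64(89.6)]
[-3.029   0.2096 23.3099]
```

View pics/w8.png

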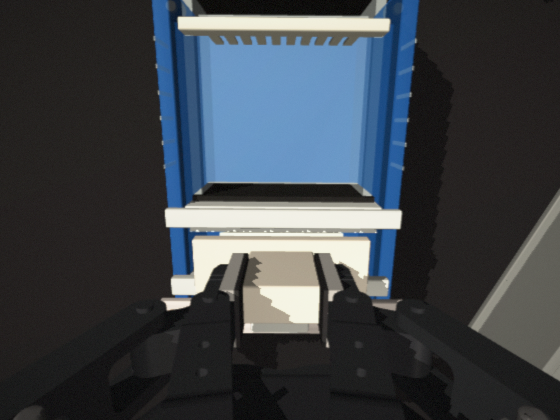

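View pics/s8.png

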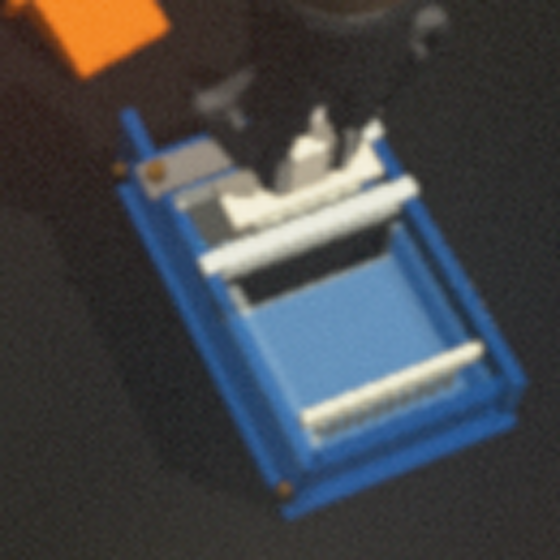

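```bash
python3 -m inch '[[0,0,-0.002,0,0,0,1],[0,0,-0.001,0,0,0,1],[0,0,0,0,0,0,1],[0,0,0,0,0,0,1],[0,0,0,0,0,0,1],[0,0,0,0,0,0,1]]'
python3 - <<'E'
from h import *
o=telemetry.get_obs();T=pose();print('tcp in caster',inv(CAS,T[:3,3])*1000,o['wrist_force']@CAS[:3,:3],abs(o['qd']).max())
from workcell import order
if o['wrist_force'][2]>12: order.job_done();print('handed in')
E
```

```text
time: 17.65
ee_pos: [0.5809, 0.1108, 0.0967]
tcp_rot: [180.0, -0.3, 15.7]
wrist_force: [-2.3, 0.8, 24.1]
opening: 0.0284
tcp in caster [[-21.9468   0.7014  96.7308]] [-1.961   1.3994 24.0552] 0.057912603406424096
the job is handed in; nothing more can be done
handed in
```

The gel tray is clamped in the stand with one spacer plate, and I handed the job in at about 17.7 s with the gripper still holding the wedge. No verdict was reported.

- **Plate:** I hung spacer_mid home on the stand's rails against the stop. The measured gap was about 17–18 mm, so one plate is enough and the other two stayed in the rack. The plate sat square, with its top at the same height as when it hung home in the rack and about 1.5 mm off the centre line.
- **Wedge:** I lowered it between the plate and the dam and pushed down repeatedly. The last two pushes, at 23–24 N, were above the suggested 15 N. They moved it no further, and it stopped about 15 mm above the stand's floor.
- **Last checks:**
  - The sideways load on the arm was about 2 N, and the grip had not slipped.
  - The dam had moved about 1.3 mm towards the tray.
  - The wedge's flat face lay on the plate to within about 0.2 mm.
- **Not fully in agreement:** camera positions along the stand differ by about 1 mm from the fit implied by the wedge height. That is within the calibration. The contact forces between stop, plate, dam and tray could only be inferred from the push, not read directly.

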